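# Change the sample block over from film holder to reference rods

## Robot

A 6-joint arm with a two-finger parallel gripper is mounted at the origin on the work surface. World frame = base frame: x ahead of the robot, y to its left, z up, the work surface at z = 0. Lengths are in mm, angles in rad, forces in N, time in s.
With the tool pointing down it reaches from about 350 to 975 mm from the base axis. Payload 7.1 kg.
Tool frame: the origin (TCP) lies on the front face of the gripper's body, between the roots of the fingers; the fingertips stand 80 mm ahead of it and the grasp point (between the pads) lies 61 mm ahead of it (ctrl.tcp_to_grasp is the distance from the TCP to the grasp point, in mm); z points along the fingers, y is the direction in which the jaws open and shut (so a half turn about z gives the same grasp; the last joint's range is limited). The gripper opens to 88 mm and grips with 3 to 60 N. Pads are 20 mm wide; open, the fingers measure 115 mm over their backs; the gripper's body (75 mm by 178 mm) begins 61 mm behind the grasp point.
Start: joints at [1.33, 0.423, 1.63, -0, 1.089, -0.019], TCP at [137.46, 609.68, 302.675] pointing down, gripper open.
Joint ranges: [-3, 3], [-0.9, 2.11], [0.09, 2.58], [-1.31, 4.45], [0.11, 2.69], [-2.54, 2.54]. Speed limits (rad/s): [2.39, 2.39, 3.01, 3.14, 3.14, 3.14].

## Interface

Orientations are given as a rotation vector (axis times angle).
In Python, from workcell import telemetry, get_image, ctrl gives the robot as it stands.
- The arm moves only by the tool send_rows, never from a script. Its argument "rows" is a list of rows, each a list of 5 numbers: the shift along the tool's x, y, z in m, then the turn about the tool's z in rad, then the opening, from -1 (shut) to 1 (fully open). A call has 1 to 5 rows; each row shifts and turns the commanded pose from where the row before left it, along the tool's axes as they then stand; what a row does not reach is not made up. A row lasts 1/10 s, in which the tool goes at most 50 mm and 8.59 degrees, less where a joint would pass 70% of its speed; a pose out of reach is approached as far as the arm can. A call with a gripper value outside its range is refused whole. The fingers move at their own pace and stop on an object; the grip force is fixed at half the most. Time passes only in rows, so rows that do not move let the fingers close. It gives the time, the measured TCP pose, the force and the opening at its end, in the units of the state.
- telemetry.get_obs(): the state, without advancing time (a new reading comes with each control period).
- get_image(name): name is "side" or "top" or "wrist"; returns a dict with "color" (420x560x3 uint8, blue, green, red), "z_map" (420x560 float32, mm along the optical axis (not along the pixel's ray), 0 where there is no reading), "camera_matrix" (3x3 intrinsics, pixels), "rvec" (rotation vector, rad) and "tvec" (3), from world to camera coordinates, as OpenCV has them. Camera axes: x right, y down, z forward; pixel columns grow to the right and rows downward; lengths in mm; the calibration is good to about 2 mm. The wrist camera is an equidistant fisheye: a pixel r from the principal point sees the ray r / f radians off the axis. A picture is of the moment at which its call begins.
- ctrl.close_job(): hands the job in, once; it reports no verdict.
The state is a dict: "t": time; "qpos": joint angles; "qvel": joint speeds; "joint_torque": joint torques, N m; "ee_pos": TCP position; "orientation": TCP orientation; "ft_force": force on the tool from outside, world axes, zero at the start; "moment": the same for the moment, N m; "width": finger opening in mm.
Only numpy, scipy, OpenCV 4.12 (cv2) and the standard library are available. Lean on these libraries where they do the work, as an engineer would, in place of code of your own. Each camera call takes 0.05 s, during which the arm holds its last target.

## Task

Change the sample block over: drop the blue rod and the green rod from the rack into the block's two round bores, one in each, fully home, and let them go. Then draw the film holder up out of its slot by its orange tab, lean it over about 45 degrees so that one broad window face looks obliquely upwards, and finish while still holding it so, steady, the tab at least 20 cm above the bench. Leave the white rod and everything else on the bench where it is.

Things in the scene. Friction and masses are not known exactly. Their poses are not given: they have to be found in the camera images.
- block: fixed aluminium sample block, 76 mm (x) by 240 mm (y) by 50 mm high; origin at the centre of its underside on the bench. Its top has two round bores and one rectangular slot in a row along its own y, at y = -80, -20 (bores) and +65 mm (slot), all 35 mm deep, with 3 mm chamfers
- rack: fixed yellow rack, 70 mm (x) by 190 mm (y) by 45 mm high, origin at the centre of its underside; three round pockets 19.5 mm in diameter and 30 mm deep at y = -60, 0, +60 mm hold the blue, green and white rods
- bore_a (a point): centre of the mouth of the bore at the end of the block, level with the block's top (50 mm above the bench): 22 mm diameter, 35 mm deep, floor 15 mm above the bench. A rod that is home stands 55 mm out of it, its centre 10 mm above this point. z up, axes as the block's
- bore_b (a point): the same for the bore nearer the slot, 60 mm from bore_a
- slot (a point): centre of the mouth of the film holder's slot, level with the block's top: 55 mm wide along the block's y, 13 mm along its x, 35 mm deep
- blue_rod_center (a point): Blue round solid reference rod, 18 mm diameter, 90 mm long, blue all over but for a narrow black band just above its middle, about 30 g; stands upright in one of the rack's three pockets (which one varies), its foot 30 mm below the rack's top. Point at its centre, 45 mm above its foot; z along the rod, up.
- green_rod_center (a point): Green round solid reference rod, 18 mm diameter, 90 mm long, green all over but for a narrow black band just above its middle, about 30 g; stands upright in one of the rack's three pockets (which one varies), its foot 30 mm below the rack's top. Point at its centre, 45 mm above its foot; z along the rod, up.
- white_rod_center (a point): White round solid reference rod, 18 mm diameter, 90 mm long, white all over but for a narrow black band just above its middle, about 30 g; stands upright in one of the rack's three pockets (which one varies), its foot 30 mm below the rack's top. Point at its centre, 45 mm above its foot; z along the rod, up. To be left in the rack
- film_tab (a point): centre of the film holder's orange tab, 26 mm wide (y), 12 mm thick (x), 32 mm high, on top of a dark plate 52 mm wide (y), 10 mm thick (x), 85 mm high with an amber window. x is square to the broad faces, z up; at the start parallel to the block's axes. The foot, 101 mm below this point, stands loosely on the slot's floor: raise it 35 mm to free it. About 90 g
- jar: amber jar with a lid, 52 mm diameter, 85 mm high, origin under its centre; bystander
- bottle: white bottle with a red cap, 64 mm diameter, 150 mm high, origin under its centre; bystander
- case: closed wooden case, 90 by 130 by 55 mm high, origin under its centre; bystander
- driver: red-handled screwdriver lying on the bench; bystander
- beaker: white cup, 70 mm across, 90 mm high, origin under its centre; bystander

How it is judged (in metres and radians):
On the way, in this order (a step that is already met when the one before it is completed fails the run):
1. the blue and the green rod stand fully home, one in each bore, and are let go ((((horizontal distance between blue_rod_center and bore_a below 0.01 m and z of blue_rod_center in the frame of bore_a between 0.004 and 0.014 m and angle between blue_rod_center's own z axis and vertical below 0.16 rad) and (horizontal distance between green_rod_center and bore_b below 0.01 m and z of green_rod_center in the frame of bore_b between 0.004 and 0.014 m and angle between green_rod_center's own z axis and vertical below 0.16 rad)) or ((horizontal distance between blue_rod_center and bore_b below 0.01 m and z of blue_rod_center in the frame of bore_b between 0.004 and 0.014 m and angle between blue_rod_center's own z axis and vertical below 0.16 rad) and (horizontal distance between green_rod_center and bore_a below 0.01 m and z of green_rod_center in the frame of bore_a between 0.004 and 0.014 m and angle between green_rod_center's own z axis and vertical below 0.16 rad))) and contact force between each of blue_rod, green_rod and the fingers below 0.1 N), for 0.2 s.
2. the film holder is drawn out of its slot in the gripper (contact force between film and the fingers above 1 N and contact force between film and block below 0.1 N and z of film_tab in the frame of slot above 0.105 m), for 0.2 s.
At the end, for the whole second after the job is handed in: Blue and green rods home, one per bore (within 4 mm of full depth), released; film holder gripped, touching neither block nor rack, tab centre over 200 mm above the bench, leaning 30 to 60 degrees with a broad face tilted at least 30 degrees upwards, moving under 30 mm/s (all of step 1 and contact force between film and the fingers above 1 N and contact force between film and block below 0.1 N and contact force between film and rack below 0.1 N and height (world z) of film_tab above 0.2 m and angle between film_tab's own z axis and vertical between 0.52 and 1.05 rad and (angle between film_tab's own x axis and vertical below 1.05 rad or angle between film_tab's own x axis and vertical above 2.09 rad) and linear speed of film below 0.03 m/s); the arm keeps its last pose, push and grip.
It fails at once if the white rod is taken or shifted by more than 20 mm (distance of white_rod_center from where it was at the start of the episode above 0.02 m).
It fails at once if a bystander (jar, bottle, case, screwdriver, cup) is shifted by more than 30 mm (distance of any of jar, bottle, case, driver, beaker from where it was at the start of the episode above 0.03 m).
It also fails if it takes over 72 s, if anything falls off the work surface, if the arm or the gripper's body presses on something with over 40 N, if the wrist force passes 120 N, or if a joint passes its speed limit or range.

## Working session

There is one attempt and no reset: what is moved stays moved. The work goes in short steps, Python scripts to look and compute and a tool call to move; the robot and the scene stay as the last step left them, time stands still between calls to the robot, and variables do not carry over. Pictures are saved under pics/ and viewed, and the job is handed in when it is done.

Besides the shell and the picture viewer there is one more tool, called as name([rows], argument=value, ...), one row to a line, values as JSON. send_rows: Moves the arm, as the interface text tells. Its arguments: {"type":"object","properties":{"rows":{"type":"array"}},"required":["rows"]}

```bash
ls; mkdir -p pics; python3 - <<'E'
from workcell import telemetry, get_image, ctrl
import cv2
print(telemetry.get_obs()); print(dir(ctrl), ctrl.tcp_to_grasp)
for n in ["side","top","wrist"]:
    d=get_image(n); cv2.imwrite(f"pics/{n}0.png",d["color"]); print(n,d["camera_matrix"],d["rvec"],d["tvec"])
E
```

```text
pics
{'t': 0.0, 'qpos': array([ 1.33003494e+00,  4.23835454e-01,  1.63066702e+00, -2.30986461e-05,
        1.08858977e+00, -1.90051536e-02]), 'qvel': array([ 0.00024785,  0.0031141 , -0.00094864, -0.00036599, -0.00223282,
        0.000994  ]), 'joint_torque': array([ 7.57975831e-04, -5.44636595e+01, -2.73660654e+01,  6.43973169e-02,
        2.30050675e-02, -8.55357939e-05]), 'ee_pos': array([137.34643784, 609.28922445, 301.91399535]), 'orientation': array([-3.47584493e-01, -3.12212925e+00,  2.33974235e-03]), 'ft_force': array([ 0.51693381,  0.20471585, -0.27281874]), 'moment': array([ 0.04137875,  0.01059094, -0.03495637]), 'width': 88.1330301629873}
['Unreachable', '__class__', '__delattr__', '__dict__', '__dir__', '__doc__', '__eq__', '__format__', '__ge__', '__getattribute__', '__getstate__', '__gt__', '__hash__', '__init__', '__init_subclass__', '__le__', '__lt__', '__module__', '__ne__', '__new__', '__reduce__', '__reduce_ex__', '__repr__', '__setattr__', '__sizeof__', '__str__', '__subclasshook__', '__weakref__', 'close_job', 'tcp_to_grasp'] 61.3
side [[386.40700964   0.         273.79891784]
 [  0.         386.40700964 215.82057925]
 [  0.           0.           1.        ]] [ 0.43129695 -2.61592891  1.4170961 ] [577.67526316 193.04571994 877.04940081]
top [[422.63947569   0.         277.82394601]
 [  0.         422.63947569 210.52432215]
 [  0.           0.           1.        ]] [ 2.14751414 -2.1674218   0.12951473] [  13.97089473  630.83816591 1100.46328059]
wrist [[325.1922621    0.         275.53843357]
 [  0.         325.1922621  209.79126108]
 [  0.           0.           1.        ]] [-2.29920711 -1.83681419 -0.2228214 ] [-623.94540763  -29.04529026  387.86167992]
```

View pics/top0.png

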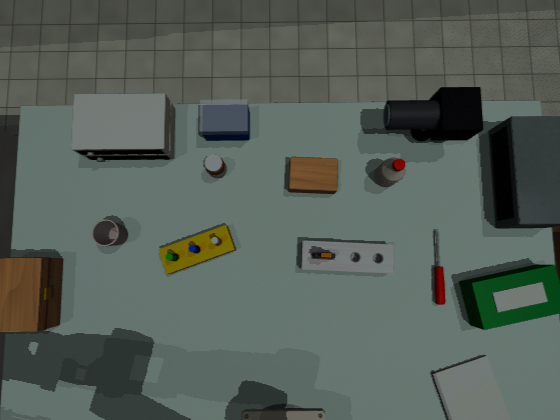

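View pics/side0.png

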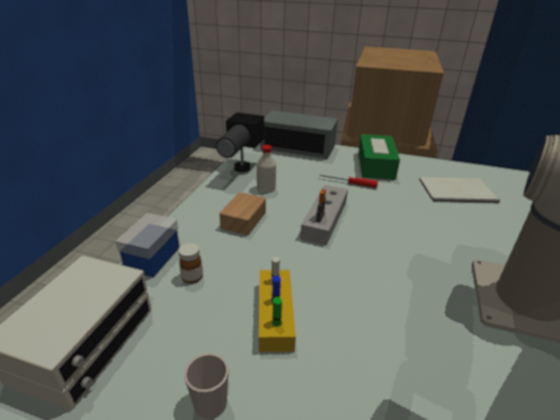

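View pics/wrist0.png

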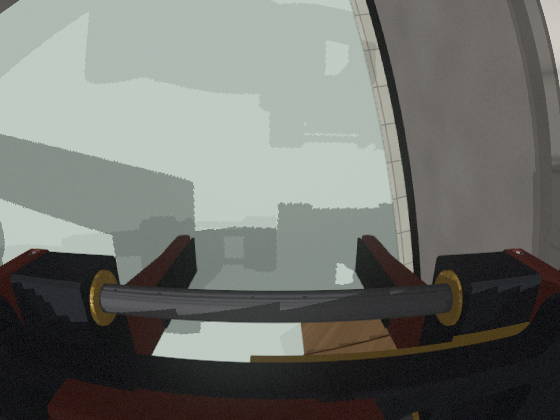

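```bash
cat > h.py <<'E'
from workcell import telemetry, get_image, ctrl
import cv2, numpy as np
def cloud(d):
    K=d["camera_matrix"];z=d["z_map"];h,w=z.shape
    u,v=np.meshgrid(np.arange(w),np.arange(h))
    P=np.stack([(u-K[0,2])/K[0,0]*z,(v-K[1,2])/K[1,1]*z,z],-1)
    R=cv2.Rodrigues(d["rvec"])[0]
    W=(P-np.asarray(d["tvec"]).ravel())@R
    W[z==0]=np.nan
    return W
def proj(d,p):
    return cv2.projectPoints(np.float64(p).reshape(-1,3),np.float64(d["rvec"]),np.float64(d["tvec"]),d["camera_matrix"],None)[0][:,0]
E
python3 - <<'E'
from h import *
for n in ["top","side"]:
    d=get_image(n);W=cloud(d);c=d["color"]
    print(n,"campos",-cv2.Rodrigues(d["rvec"])[0].T@d["tvec"], "tcp px",proj(d,telemetry.get_obs()["ee_pos"]))
    hsv=cv2.cvtColor(c,cv2.COLOR_BGR2HSV)
    print("bench z",np.nanmedian(W[250:330,200:280,2]) if n=="top" else "")
    H,S,V=hsv[...,0].astype(int),hsv[...,1],hsv[...,2]
    inb=(W[...,0]>300)&(W[...,0]<650)&(np.abs(W[...,1])<400)
    def rep(name,m,zmin=None):
        P=W[m&inb]
        if len(P)<3: print(name,len(P));return
        print(name,len(P),"mean",P.mean(0).round(1),"zmax",np.percentile(P[:,2],95).round(1))
        if zmin:
            r=cv2.minAreaRect(P[:,:2].astype(np.float32));print("   rect",r)
    Z=W[...,2]
    rep("blue",(H>105)&(H<130)&(S>150)&(Z>60))
    rep("green",(H>45)&(H<80)&(S>150)&(Z>60))
    rep("yellow",(H>18)&(H<35)&(S>150)&(Z>38)&(Z<50),1)
    rep("orange",(H>5)&(H<16)&(S>170)&(Z>95))
    rep("blocktop",(S<60)&(Z>44)&(Z<55)&(W[...,1]<100),1)
    rep("highblock",(Z>65)&(Z<140)&(W[...,1]<100)&(W[...,1]>-300)&(W[...,0]<480),1)
    rep("white",(S<60)&(Z>70)&(W[...,1]>120)&(W[...,0]<600)&(W[...,1]<280),1)
E
python3 - <<'E'
import cv2
a=cv2.imread('pics/top0.png')[200:300,140:420]
cv2.imwrite('pics/topz.png',cv2.resize(a,None,fx=2.8,fy=2.8,interpolation=cv2.INTER_CUBIC))
E
```

```text
top campos [ 492.33746549    6.43642686 1169.07390779] tcp px [[-30.81136808 449.88702441]]
bench z 0.2853938665556799
blue 55 mean [529.2 223.   96.4] zmax 107.9
green 64 mean [509.5 279.4  93.9] zmax 107.1
yellow 1645 mean [529.2 224.6  45.1] zmax 48.5
   rect ((529.5188598632812, 226.3091278076172), (70.27813720703125, 190.09361267089844), 19.4484920501709)
orange 53 mean [ 509.3 -107.6  129.6] zmax 134.5
blocktop 2384 mean [ 505.9 -173.7   50.3] zmax 53.4
   rect ((506.3313293457031, -172.19686889648438), (239.3115234375, 76.07029724121094), 86.85723876953125)
highblock 0
white 53 mean [547.8 172.6 100.6] zmax 107.9
   rect ((544.3104248046875, 198.5537109375), (16.556798934936523, 75.67710876464844), 9.09997844696045)
side campos [363.31604211 779.84170881 632.48665904] tcp px [[663.35596768 557.41203829]]
bench z 
blue 106 mean [529.3 231.8  91.3] zmax 105.8
green 154 mean [509.9 286.7  90.4] zmax 105.8
yellow 1712 mean [525.  246.9  44.9] zmax 46.7
   rect ((530.7613525390625, 228.79562377929688), (67.57496643066406, 187.6092071533203), 19.673349380493164)
orange 40 mean [508.7 -98.5 120.4] zmax 132.6
blocktop 1001 mean [ 505.2 -153.4   49.7] zmax 51.9
   rect ((508.5562438964844, -171.1434326171875), (242.84254455566406, 76.65324401855469), 87.00670623779297)
highblock 0
white 138 mean [548.8 177.7  93. ] zmax 106.0
   rect ((542.4534912109375, 195.5004425048828), (17.523664474487305, 77.18331909179688), 18.97319984436035)
```

View pics/topz.png

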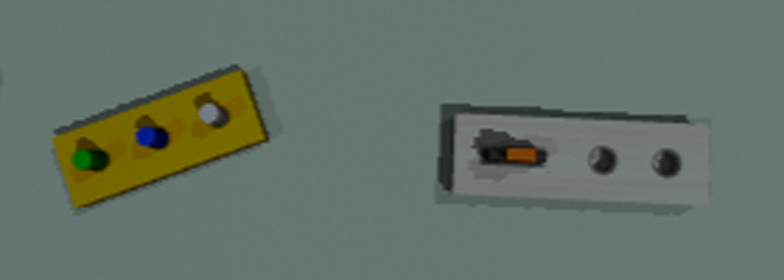

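```bash
cat >> h.py <<'E'
def ray_at_z(d,uv,z):
    K=d["camera_matrix"];R=cv2.Rodrigues(d["rvec"])[0];C=-R.T@np.asarray(d["tvec"]).ravel()
    r=R.T@np.array([(uv[0]-K[0,2])/K[0,0],(uv[1]-K[1,2])/K[1,1],1.])
    return C+r*(z-C[2])/r[2]
def pose():
    o=telemetry.get_obs();R=cv2.Rodrigues(o["orientation"])[0]
    return o,R,np.degrees(np.arctan2(R[1,1],R[0,1]))
def plan(x,y,z,yaw=None):
    "TCP target; prints total tool-frame shift (m) and turn (rad), at present axes"
    o,R,cy=pose(); d=R.T@(np.array([x,y,z])-o["ee_pos"])/1000
    t=0 if yaw is None else np.radians((cy-yaw+90)%180-90)
    print("t",o["t"],"pos",o["ee_pos"].round(1),"yaw",round(cy,2),"tilt",np.degrees(np.arccos(-R[2,2])).round(2),"w",round(o["width"],1),"F",o["ft_force"].round(1))
    print("shift",d.round(4),"turn",round(t,4))
    # after-turn-axes shift
    c,s=np.cos(t),np.sin(t); print("shift in turned axes",np.round([c*d[0]+s*d[1],-s*d[0]+c*d[1],d[2]],4))
E
python3 - <<'E'
from h import *
d=get_image("top");c=d["color"];g=cv2.cvtColor(c,cv2.COLOR_BGR2GRAY)
yb=np.array([0.0548,0.9985]);c0=np.array([506.5,-172])
for s in (-80,-20):
    p=c0+s*yb; uv=proj(d,[p[0],p[1],50])[0]
    x0,y0=int(uv[0])-9,int(uv[1])-9
    a=g[y0:y0+19,x0:x0+19]
    a2=cv2.resize(a,None,fx=8,fy=8,interpolation=cv2.INTER_CUBIC)
    m=(a2<(np.percentile(a,90)*0.8)).astype(np.uint8)
    n,l,st,ce=cv2.connectedComponentsWithStats(m)
    i=1+np.argmax(st[1:,4]); 
    cx=(ce[i]+.5)/8-.5+[x0,y0]
    print(s,uv,cx,st[i]/8,ray_at_z(d,cx,50).round(1),"pred",p)
plan(509.5,283,240,19.5)
E
```

```text
-80 [377.1213209 257.6885878] [377.9508178  257.92763158] [  4.875   5.125  10.75   10.625 684.   ] [ 501.5 -254.    50. ] pred [ 502.116 -251.88 ]
-20 [354.29812934 256.63969845] [355.14732229 256.90066042] [  5.25    5.125  10.375  10.5   650.625] [ 504.7 -194.2   50. ] pred [ 505.404 -191.97 ]
t 0.3 pos [137.4 609.5 302.4] yaw 77.29 tilt 0.03 w 88.0 F [-0.3  0.4 -0.3]
shift [-0.4348 -0.2366  0.0625] turn 1.0086
shift in turned axes [-0.432   0.2417  0.0625]
```

send_rows([
  [-0.0434, -0.0236, 0, 0, 1],
  [-0.0434, -0.0236, 0, 0, 1],
  [-0.0434, -0.0236, 0, 0, 1],
  [-0.0434, -0.0236, 0, 0, 1],
  [-0.0434, -0.0236, 0, 0, 1],
])

```text
t: 0.8
ee_pos: [324.3, 445.4, 302.8]
orientation: [0.347, 3.122, 0.0]
ft_force: [0.7, 0.4, -0.0]
width: 87.7
```

send_rows([
  [-0.0434, -0.0236, 0, 0, 1],
  [-0.0434, -0.0236, 0, 0, 1],
  [-0.0434, -0.0236, 0, 0, 1],
  [-0.0434, -0.0236, 0, 0, 1],
  [-0.0434, -0.0236, 0, 0, 1],
])

```text
t: 1.3
ee_pos: [510.3, 282.4, 302.9]
orientation: [0.348, 3.122, 0.0]
ft_force: [0.9, 1.4, -1.3]
width: 87.9
```

send_rows([
  [0, 0, 0, 0.145, 1],
  [0, 0, 0, 0.145, 1],
  [0, 0, 0, 0.145, 1],
  [0, 0, 0, 0.145, 1],
  [0, 0, 0, 0.145, 1],
])

```text
t: 1.8
ee_pos: [509.0, 283.9, 302.6]
orientation: [-1.441, -2.792, 0.0]
ft_force: [0.1, 0.7, -0.3]
width: 87.8
```

send_rows([
  [0, 0, 0.03, 0.145, 1],
  [0, 0, 0.03, 0.14, 1],
  [0, 0, 0, 0, 1],
  [0, 0, 0, 0, 1],
])

```text
t: 2.2
ee_pos: [508.9, 284.0, 242.8]
orientation: [-1.81, -2.567, 0.002]
ft_force: [0.3, -0.5, -0.5]
width: 87.9
```

```bash
python3 - <<'E'
from h import *
plan(509.5,283,146.3,19.5)
for n in ("wrist","side"): cv2.imwrite(f"pics/{n}1.png",get_image(n)["color"])
E
```

```text
t 2.2 pos [508.9 284.  242.8] yaw 19.64 tilt 0.06 w 87.9 F [ 0.3 -0.5 -0.5]
shift [-0.0011  0.0003  0.0965] turn 0.0025
shift in turned axes [-0.0011  0.0003  0.0965]
```

View pics/wrist1.png

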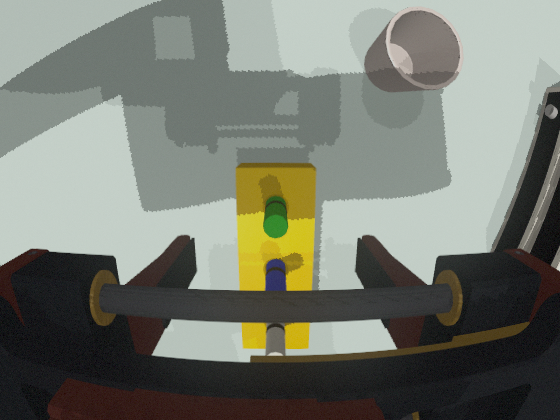

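View pics/side1.png

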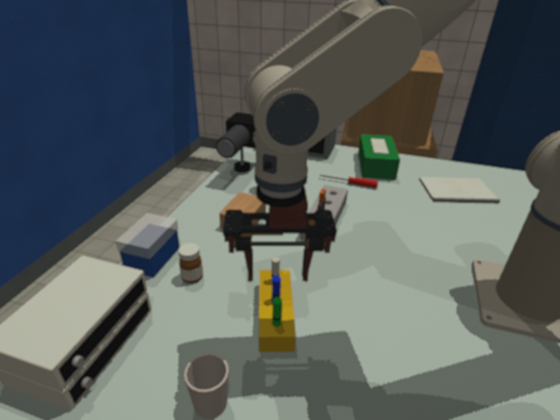

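```bash
cat >> h.py <<'E'
def wcloud(d):
    K=d["camera_matrix"];z=d["z_map"];h,w=z.shape
    u,v=np.meshgrid(np.arange(w),np.arange(h))
    a=(u-K[0,2])/K[0,0];b=(v-K[1,2])/K[1,1];th=np.hypot(a,b)+1e-9
    s=np.tan(th)/th
    P=np.stack([a*s*z,b*s*z,z],-1);P[(z==0)|(th>1.4)]=np.nan
    R=cv2.Rodrigues(d["rvec"])[0]
    return (P-np.asarray(d["tvec"]).ravel())@R
E
python3 - <<'E'
from h import *
d=get_image("wrist");W=wcloud(d);c=d["color"]
o,R,cy=pose()
hsv=cv2.cvtColor(c,cv2.COLOR_BGR2HSV);H,S=hsv[...,0].astype(int),hsv[...,1];Z=W[...,2]
for n,m in (("blue",(H>105)&(H<130)&(S>150)&(Z>60)),("green",(H>45)&(H<80)&(S>150)&(Z>60)),("yellow",(H>18)&(H<35)&(S>150)&(Z>38)&(Z<50))):
    P=W[m]; print(n,len(P),P.mean(0).round(1),np.percentile(P,[2,98],axis=0).round(1).tolist())
    T=(P-o["ee_pos"])@R; 
    t=P[P[:,2]>103.5]; print("  top",len(t), t.mean(0).round(1) if len(t) else "", ((t-o["ee_pos"])@R).mean(0).round(1) if len(t) else "")
    print(cv2.minAreaRect(P[:,:2].astype(np.float32)))
E
```

```text
blue 40 [515.8 302.6 262.9] [[442.9, 255.1, 80.2], [785.1, 350.3, 284.4]]
  top 37 [501.1 302.  277.6] [ 19.4  -2.1 -33.3]
((616.425537109375, 310.0531005859375), (346.11114501953125, 86.83737182617188), 20.296951293945312)
green 684 [509.8 285.4 100.2] [[501.2, 275.1, 69.2], [517.5, 291.3, 105.0]]
  top 254 [509.9 283.3 110.3] [ -1.2  -0.5 134. ]
((616.5845947265625, 324.30987548828125), (345.4217224121094, 35.159515380859375), 16.957847595214844)
yellow 8910 [521.1 250.4  43.6] [[474.9, 139.5, 42.2], [581.1, 317.4, 45.0]]
  top 0  
((529.8978881835938, 225.4854278564453), (69.28814697265625, 190.169189453125), 19.476417541503906)
```

send_rows([
  [-0.001, 0, 0.03, 0, 1],
  [0, 0, 0.03, 0, 1],
  [0, 0, 0.025, 0, 1],
  [0, 0, 0.0115, 0, 1],
  [0, 0, 0, 0, 1],
])

```text
t: 2.85
ee_pos: [509.0, 282.9, 145.7]
orientation: [-1.813, -2.565, 0.002]
ft_force: [-0.1, 0.1, -0.0]
width: 87.7
```

send_rows([
  [0, 0, 0, 0, -1],
  [0, 0, 0, 0, -1],
  [0, 0, 0, 0, -1],
  [0, 0, 0, 0, -1],
  [0, 0, 0, 0, -1],
])

```text
t: 3.35
ee_pos: [509.4, 283.1, 146.7]
orientation: [1.815, 2.564, 0.001]
ft_force: [0.6, 0.6, -0.0]
width: 51.3
```

send_rows([
  [0, 0, 0, 0, -1],
  [0, 0, 0, 0, -1],
  [0, 0, 0, 0, -1],
])

```text
t: 3.65
ee_pos: [509.2, 283.1, 146.2]
orientation: [1.815, 2.564, -0.0]
ft_force: [0.2, -0.2, 0.5]
width: 27.4
```

send_rows([
  [0, 0, 0, 0, -1],
  [0, 0, 0, 0, -1],
  [0, 0, 0, 0, -1],
  [0, 0, 0, 0, -1],
])

```text
t: 4.05
ee_pos: [509.2, 283.0, 146.1]
orientation: [-1.815, -2.564, 0.0]
ft_force: [0.2, -0.2, -0.8]
width: 17.6
```

send_rows([
  [0, 0, -0.015, 0, -1],
  [0, 0, -0.03, 0, -1],
  [0, 0, -0.04, 0, -1],
  [0, 0, -0.04, 0, -1],
  [0, 0, -0.03, 0, -1],
])

```text
t: 4.55
ee_pos: [509.5, 283.2, 304.9]
orientation: [1.814, 2.563, 0.004]
ft_force: [1.3, -0.0, -1.0]
width: 17.3
```

```bash
python3 - <<'E'
from h import *
plan(501.9,-252.5,301,-3.1)
E
```

```text
t 4.55 pos [509.5 283.2 304.9] yaw 19.42 tilt 0.16 w 17.3 F [ 1.3 -0.  -1. ]
shift [-0.5027 -0.1853  0.0032] turn 0.3931
shift in turned axes [-0.5354  0.0214  0.0032]
```

send_rows([
  [0, 0, 0, 0.131, -1],
  [0, 0, 0, 0.131, -1],
  [0, 0, 0, 0.131, -1],
  [-0.025, 0.001, 0, 0, -1],
  [-0.045, 0.0018, 0, 0, -1],
])

```text
t: 5.05
ee_pos: [508.3, 213.9, 302.3]
orientation: [2.277, 2.164, 0.003]
ft_force: [0.4, -0.9, 0.3]
width: 17.6
```

send_rows([
  [-0.045, 0.0018, 0, 0, -1],
  [-0.045, 0.0018, 0, 0, -1],
  [-0.045, 0.0018, 0, 0, -1],
  [-0.045, 0.0018, 0, 0, -1],
  [-0.045, 0.0018, 0, 0, -1],
])

```text
t: 5.55
ee_pos: [504.7, -13.9, 302.4]
orientation: [2.28, 2.16, 0.001]
ft_force: [1.3, -0.6, -0.4]
width: 17.2
```

send_rows([
  [-0.045, 0.0018, 0, 0, -1],
  [-0.045, 0.0018, 0, 0, -1],
  [-0.045, 0.0018, 0, 0, -1],
  [-0.045, 0.0018, 0, 0, -1],
  [-0.045, 0.0018, 0, 0, -1],
])

```text
t: 6.05
ee_pos: [501.5, -239.2, 302.5]
orientation: [2.28, 2.16, 0.001]
ft_force: [0.6, 0.1, -0.2]
width: 17.9
```

send_rows([
  [-0.015, 0.0018, 0, 0, -1],
  [0, 0, 0, 0, -1],
  [0, 0, 0, 0, -1],
])

```text
t: 6.35
ee_pos: [502.7, -251.7, 301.5]
orientation: [-2.281, -2.16, -0.0]
ft_force: [-1.3, -0.4, -0.7]
width: 17.4
```

```bash
python3 - <<'E'
from h import *
plan(501.9,-252.5,301,-3.1)
for n in ("wrist","side","top"): cv2.imwrite(f"pics/{n}2.png",get_image(n)["color"])
d=get_image("wrist");W=wcloud(d);c=d["color"]
o,R,cy=pose()
hsv=cv2.cvtColor(c,cv2.COLOR_BGR2HSV);H,S=hsv[...,0].astype(int),hsv[...,1];Z=W[...,2]
m=(H>45)&(H<80)&(S>150)&(W[...,2]<300)
P=(W[m]-o["ee_pos"])@R; print("green",len(P),P.mean(0).round(1),np.percentile(P,[2,98],axis=0).round(1).tolist())
m=(Z>46)&(Z<54)&(W[...,0]>440)&(W[...,0]<580); P=W[m]; print(cv2.minAreaRect(P[:,:2].astype(np.float32)))
E
```

```text
t 6.35 pos [ 502.7 -251.7  301.5] yaw -3.12 tilt 0.04 w 17.4 F [-1.3 -0.4 -0.7]
shift [-0.0009 -0.0007  0.0005] turn -0.0004
shift in turned axes [-0.0009 -0.0007  0.0005]
green 1337 [ 5.   0.7 48.8] [[-0.4, -7.2, 41.4], [8.4, 8.5, 70.1]]
((506.33392333984375, -173.17526245117188), (241.2091522216797, 76.96820831298828), 86.78926086425781)
```

View pics/wrist2.png

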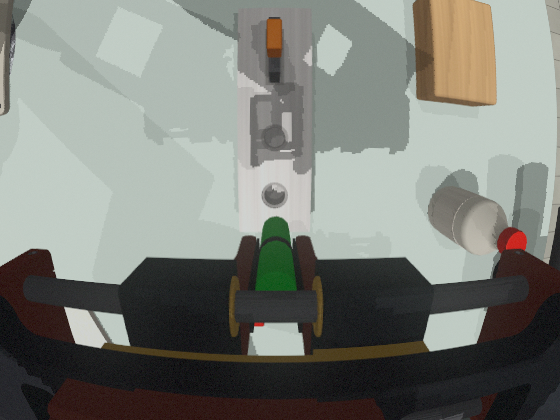

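View pics/side2.png

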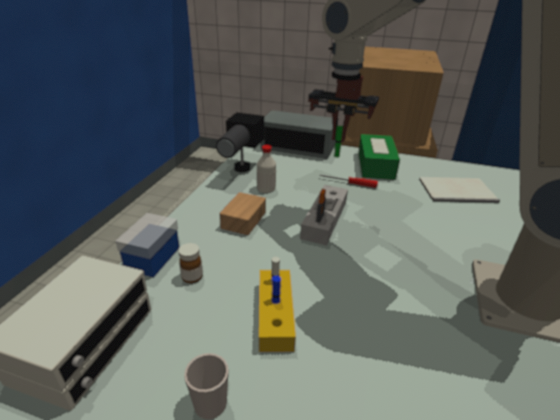

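```bash
python3 - <<'E'
from h import *
d=get_image("wrist");W=wcloud(d);K=d["camera_matrix"];R=cv2.Rodrigues(d["rvec"])[0];C=-R.T@d["tvec"]
def rz(u,v,z):
    a=(u-K[0,2])/K[0,0];b=(v-K[1,2])/K[1,1];t=np.hypot(a,b)
    r=R.T@np.array([a/t*np.sin(t),b/t*np.sin(t),np.cos(t)]);return (C+r*(z-C[2])/r[2]).round(1)
print(rz(275,193,50),rz(274,135,50), W[193,262],W[180,275], W[207,275])
a=d["color"][100:240,220:330]; cv2.imwrite("pics/w2z.png",cv2.resize(a,None,fx=5,fy=4,interpolation=cv2.INTER_CUBIC))
E
```

```text
[ 503.2 -250.3   50. ] [ 505.4 -190.3   50. ] [ 489.54701206 -250.05356622   47.32959096] [ 503.91647523 -236.71674026   49.36847286] [ 502.35485149 -265.79047987   47.58540777]
```

View pics/w2z.png

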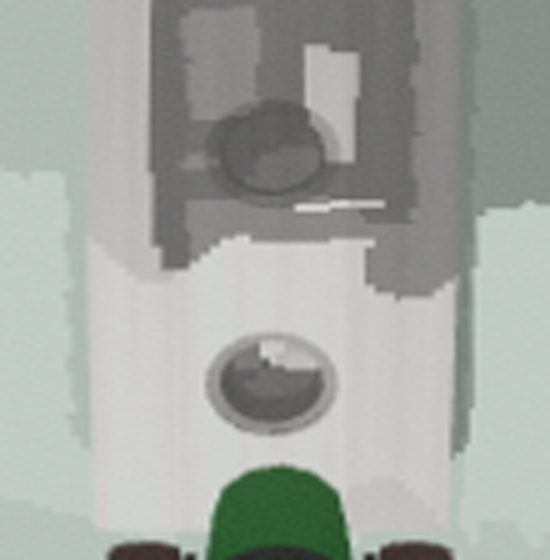

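send_rows([
  [-0.0008, -0.0004, 0.04, 0, -1],
  [0, 0, 0.04, 0, -1],
  [0, 0, 0.03, 0, -1],
  [0, 0, 0, 0, -1],
  [0, 0, 0, 0, -1],
])

```text
t: 7.1
ee_pos: [502.8, -252.7, 191.5]
orientation: [-2.279, -2.161, 0.0]
ft_force: [0.8, -0.4, 0.5]
width: 17.9
```

send_rows([
  [0, 0, 0.008, 0, -1],
  [0, 0, 0.008, 0, -1],
  [0, 0, 0.008, 0, -1],
  [0, 0, 0, 0, -1],
])

```text
t: 7.5
ee_pos: [502.6, -253.3, 167.7]
orientation: [2.28, 2.16, 0.001]
ft_force: [-0.4, 0.1, -0.1]
width: 17.5
```

send_rows([
  [0, 0, 0.008, 0, -1],
  [0, 0, 0.008, 0, -1],
  [0, 0, 0.004, 0, -1],
  [0, 0, 0, 0, -1],
])

```text
t: 7.9
ee_pos: [502.1, -252.9, 146.2]
orientation: [-2.28, -2.16, 0.001]
ft_force: [0.2, -0.3, 0.0]
width: 17.6
```

Home without force; releasing and rising (opening takes about a second).

send_rows([
  [0, 0, 0, 0, 1],
  [0, 0, 0, 0, 1],
  [0, 0, 0, 0, 1],
  [0, 0, 0, 0, 1],
  [0, 0, 0, 0, 1],
])

```text
t: 8.4
ee_pos: [502.6, -253.2, 147.3]
orientation: [2.28, 2.16, 0.0]
ft_force: [-0.1, 0.1, 0.1]
width: 54.1
```

send_rows([
  [0, 0, -0.03, 0, 1],
  [0, 0, -0.03, 0, 1],
  [0, 0, -0.03, 0, 1],
  [0, 0, -0.03, 0, 1],
  [0, 0, -0.02, 0, 1],
])

```text
t: 8.9
ee_pos: [502.9, -253.4, 289.5]
orientation: [2.279, 2.159, 0.001]
ft_force: [-0.2, -0.4, -0.2]
width: 87.3
```

```bash
python3 - <<'E'
from h import *
plan(530,225.8,301,19.5)
for n in ("side","top"): cv2.imwrite(f"pics/{n}3.png",get_image(n)["color"])
d=get_image("side");W=cloud(d)
hsv=cv2.cvtColor(d["color"],cv2.COLOR_BGR2HSV);H,S=hsv[...,0].astype(int),hsv[...,1]
for n,m in (("blue",(H>105)&(H<130)&(S>150)),("green",(H>45)&(H<80)&(S>150))):
    P=W[m&(W[...,0]>400)&(W[...,0]<600)&(W[...,1]>-330)&(W[...,1]<330)];print(n,len(P),P.mean(0),np.percentile(P,[2,98],axis=0).round(1).tolist())
E
```

```text
t 8.9 pos [ 502.9 -253.4  289.5] yaw -3.1 tilt 0.14 w 87.3 F [-0.2 -0.4 -0.2]
shift [ 0.4799  0.0012 -0.012 ] turn -0.3944
shift in turned axes [ 0.4426  0.1855 -0.012 ]
blue 136 [529.06491683 232.38676987  83.39537482] [[524.1, 222.2, 48.8], [536.8, 236.3, 106.0]]
green 39 [ 503.06140507 -244.75662623   81.15829931] [[499.5, -249.8, 53.1], [506.2, -240.8, 104.0]]
```

View pics/side3.png

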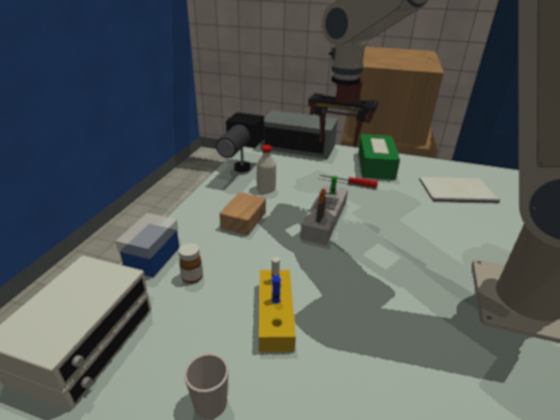

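send_rows([
  [0.03, 0, 0, 0, 1],
  [0.048, 0, 0, 0, 1],
  [0.048, 0, 0, 0, 1],
  [0.048, 0, 0, 0, 1],
  [0.048, 0, 0, 0, 1],
])

```text
t: 9.55
ee_pos: [513.5, -29.7, 285.6]
orientation: [-2.28, -2.159, 0.003]
ft_force: [0.2, 0.5, -0.6]
width: 87.6
```

send_rows([
  [0.048, 0, 0, 0, 1],
  [0.048, 0, 0, 0, 1],
  [0.048, 0, 0, 0, 1],
  [0.048, 0, 0, 0, 1],
  [0.048, 0.001, 0, 0, 1],
])

```text
t: 10.05
ee_pos: [527.4, 209.8, 285.4]
orientation: [-2.28, -2.16, 0.004]
ft_force: [0.6, -0.8, 0.1]
width: 88.1
```

send_rows([
  [0.018, 0, 0, 0, 1],
  [0, 0, 0, -0.132, 1],
  [0, 0, 0, -0.132, 1],
  [0, 0, 0, -0.131, 1],
  [0, 0, 0, 0, 1],
])

```text
t: 10.55
ee_pos: [528.8, 225.3, 285.7]
orientation: [-1.81, -2.566, 0.004]
ft_force: [-0.2, -0.2, 0.1]
width: 87.8
```

```bash
python3 - <<'E'
from h import *
plan(530,225.8,146.3,19.5)
E
```

```text
t 10.55 pos [528.8 225.3 285.7] yaw 19.59 tilt 0.15 w 87.8 F [-0.2 -0.2  0.1]
shift [1.000e-04 1.600e-03 1.394e-01] turn 0.0016
shift in turned axes [1.000e-04 1.600e-03 1.394e-01]
```

send_rows([
  [0, 0.001, 0.04, 0, 1],
  [0, 0, 0.04, 0, 1],
  [0, 0, 0.035, 0, 1],
  [0, 0, 0.024, 0, 1],
  [0, 0, 0, 0, 1],
])

```text
t: 11.05
ee_pos: [528.0, 224.9, 144.3]
orientation: [-1.815, -2.559, 0.01]
ft_force: [-0.1, -0.4, 0.4]
width: 87.6
```

send_rows([
  [0, 0, 0, 0, -1],
  [0, 0, 0, 0, -1],
  [0, 0, 0, 0, -1],
  [0, 0, 0, 0, -1],
  [0, 0, 0, 0, -1],
])

```text
t: 11.55
ee_pos: [530.7, 226.5, 149.0]
orientation: [1.812, 2.565, 0.002]
ft_force: [-0.3, 0.4, -0.1]
width: 51.5
```

send_rows([
  [0, 0, 0, 0, -1],
  [0, 0, 0, 0, -1],
  [0, 0, 0, 0, -1],
  [0, 0, 0, 0, -1],
  [0, 0, 0, 0, -1],
])

```text
t: 12.05
ee_pos: [530.1, 226.3, 148.0]
orientation: [-1.812, -2.566, 0.001]
ft_force: [-1.4, -0.5, 0.3]
width: 17.7
```

send_rows([
  [0, 0, 0, 0, -1],
  [0, 0, 0, 0, -1],
  [0, 0, 0, 0, -1],
])

```text
t: 12.35
ee_pos: [530.1, 226.3, 148.0]
orientation: [-1.812, -2.566, 0.001]
ft_force: [-1.1, -0.9, 0.8]
width: 17.5
```

send_rows([
  [0, 0, -0.015, 0, -1],
  [0, 0, -0.03, 0, -1],
  [0, 0, -0.04, 0, -1],
  [0, 0, -0.04, 0, -1],
  [0, 0, -0.03, 0, -1],
])

```text
t: 12.85
ee_pos: [531.0, 226.7, 307.2]
orientation: [1.811, 2.564, 0.005]
ft_force: [0.7, -0.1, -0.6]
width: 17.6
```

send_rows([
  [0, 0, 0, 0.131, -1],
  [0, 0, 0, 0.131, -1],
  [0, 0, 0, 0.132, -1],
  [0, 0, 0, 0, -1],
])

```text
t: 13.25
ee_pos: [530.6, 226.5, 304.6]
orientation: [2.28, 2.16, 0.003]
ft_force: [-0.4, 0.7, -0.4]
width: 17.7
```

```bash
python3 - <<'E'
from h import *
plan(505.3,-192.7,301,-3.15)
E
```

```text
t 13.25 pos [530.6 226.5 304.6] yaw -3.1 tilt 0.11 w 17.7 F [-0.4  0.7 -0.4]
shift [-0.4199 -0.0026  0.0032] turn 0.0008
shift in turned axes [-0.4199 -0.0022  0.0032]
```

send_rows([
  [-0.025, 0, 0, 0, -1],
  [-0.045, 0, 0, 0, -1],
  [-0.045, 0, 0, 0, -1],
  [-0.045, 0, 0, 0, -1],
  [-0.045, 0, 0, 0, -1],
])

```text
t: 13.75
ee_pos: [519.3, 20.1, 304.0]
orientation: [2.274, 2.166, 0.001]
ft_force: [0.5, -0.4, -0.5]
width: 17.5
```

send_rows([
  [-0.045, 0, 0, 0, -1],
  [-0.045, 0, 0, 0, -1],
  [-0.045, 0, 0, 0, -1],
  [-0.045, 0, 0, 0, -1],
  [-0.03, -0.002, 0, 0, -1],
])

```text
t: 14.25
ee_pos: [506.3, -190.7, 304.1]
orientation: [2.275, 2.164, 0.001]
ft_force: [-0.4, -0.0, 0.8]
width: 17.5
```

send_rows([
  [-0.005, 0, 0, 0, -1],
  [0, 0, 0, 0, -1],
  [0, 0, 0, 0, -1],
])

```text
t: 14.55
ee_pos: [506.1, -192.0, 303.4]
orientation: [-2.278, -2.164, -0.0]
ft_force: [0.3, 0.1, -0.7]
width: 17.3
```

```bash
python3 - <<'E'
from h import *
plan(505.3,-192.7,191,-3.15)
cv2.imwrite("pics/wrist4.png",get_image("wrist")["color"])
E
```

```text
t 14.55 pos [ 506.1 -192.   303.4] yaw -2.94 tilt 0.02 w 17.3 F [ 0.3  0.1 -0.7]
shift [-0.0007 -0.0008  0.1124] turn 0.0036
shift in turned axes [-0.0007 -0.0008  0.1124]
```

View pics/wrist4.png

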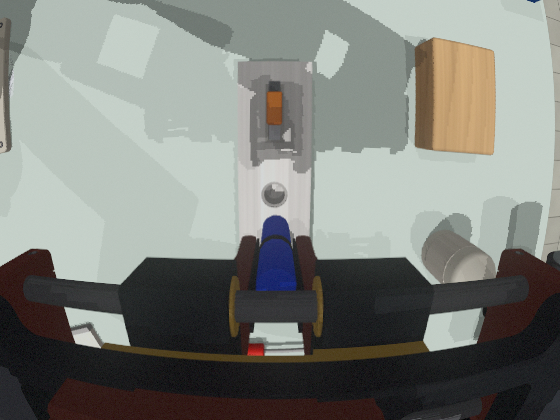

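send_rows([
  [-0.0006, -0.0006, 0.04, 0, -1],
  [0, 0, 0.04, 0, -1],
  [0, 0, 0.03, 0, -1],
  [0, 0, 0, 0, -1],
  [0, 0, 0, 0, -1],
])

```text
t: 15.1
ee_pos: [505.8, -192.5, 193.5]
orientation: [-2.277, -2.163, 0.0]
ft_force: [0.2, -0.8, -0.2]
width: 17.8
```

send_rows([
  [0, 0, 0.008, 0, -1],
  [0, 0, 0.008, 0, -1],
  [0, 0, 0.008, 0, -1],
  [0, 0, 0, 0, -1],
])

```text
t: 15.5
ee_pos: [505.3, -193.3, 168.8]
orientation: [-2.279, -2.162, 0.0]
ft_force: [-0.2, 0.7, 0.4]
width: 17.6
```

send_rows([
  [0, 0, 0.008, 0, -1],
  [0, 0, 0.008, 0, -1],
  [0, 0, 0.004, 0, -1],
  [0, 0, 0, 0, -1],
])

```text
t: 15.9
ee_pos: [505.2, -193.4, 148.4]
orientation: [-2.279, -2.161, 0.001]
ft_force: [-0.4, -0.6, -0.0]
width: 17.5
```

send_rows([
  [0, 0, 0, 0, 1],
  [0, 0, 0, 0, 1],
  [0, 0, 0, 0, 1],
  [0, 0, 0, 0, 1],
  [0, 0, 0, 0, 1],
])

```text
t: 16.4
ee_pos: [505.5, -193.5, 149.4]
orientation: [2.279, 2.162, 0.0]
ft_force: [0.1, -0.4, -0.4]
width: 54.1
```

send_rows([
  [0, 0, -0.03, 0, 1],
  [0, 0, -0.03, 0, 1],
  [0, 0, -0.03, 0, 1],
  [0, 0, -0.03, 0, 1],
  [0, 0, -0.02, 0, 1],
])

```text
t: 16.9
ee_pos: [505.9, -193.6, 291.5]
orientation: [2.278, 2.16, 0.002]
ft_force: [0.6, 0.3, 0.2]
width: 87.6
```

```bash
python3 - <<'E'
from h import *
plan(510,-107.5,260,86.85)
for n in ("side","top","wrist"): cv2.imwrite(f"pics/{n}5.png",get_image(n)["color"])
d=get_image("side");W=cloud(d)
hsv=cv2.cvtColor(d["color"],cv2.COLOR_BGR2HSV);H,S=hsv[...,0].astype(int),hsv[...,1]
for n,m in (("blue",(H>105)&(H<130)&(S>150)),("green",(H>45)&(H<80)&(S>150))):
    P=W[m&(W[...,0]>400)&(W[...,0]<600)&(W[...,1]>-330)&(W[...,1]<330)];print(n,len(P),P.mean(0),np.percentile(P,[2,98],axis=0).round(1).tolist())
d=get_image("wrist");W=wcloud(d);hsv=cv2.cvtColor(d["color"],cv2.COLOR_BGR2HSV);H,S=hsv[...,0].astype(int),hsv[...,1]
P=W[(H>5)&(H<16)&(S>170)&(W[...,1]<0)&(W[...,2]>95)&(W[...,2]<140)]
print("orange",len(P),P.mean(0),np.percentile(P,[2,98],axis=0).round(1).tolist())
T=P[P[:,2]>128];print(cv2.minAreaRect(T[:,:2].astype(np.float32)))
E
```

```text
t 16.9 pos [ 505.9 -193.6  291.5] yaw -3.04 tilt 0.14 w 87.6 F [0.6 0.3 0.2]
shift [ 0.0862 -0.0005  0.0314] turn -1.5688
shift in turned axes [0.0007 0.0862 0.0314]
blue 74 [ 505.51310245 -188.27289079   81.80393092] [[499.7, -244.5, 53.7], [511.3, -181.4, 105.3]]
green 27 [ 502.50746823 -245.01379211   86.30071291] [[499.9, -249.2, 53.3], [505.8, -239.4, 105.9]]
orange 494 [ 510.10340937 -108.50298881  130.62480382] [[504.9, -120.7, 129.2], [515.5, -96.9, 132.0]]
((509.89337158203125, -108.77344512939453), (25.331274032592773, 10.932385444641113), 87.0003433227539)
```

View pics/side5.png

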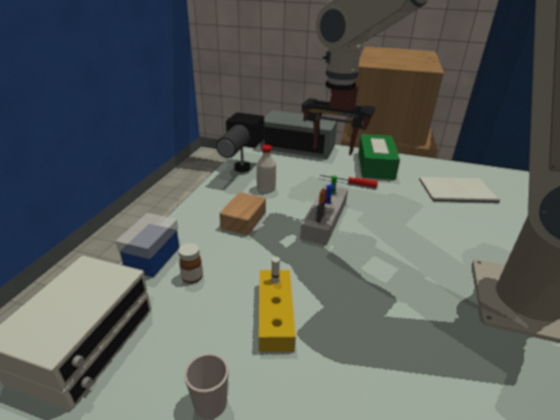

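View pics/wrist5.png

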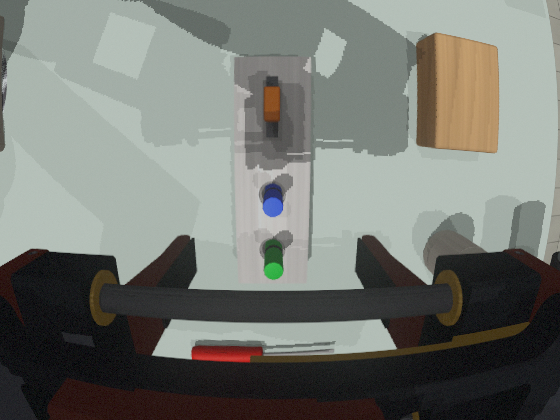

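send_rows([
  [0.035, 0, 0, -0.145, 1],
  [0.045, 0, 0, -0.145, 1],
  [0, 0, 0, -0.145, 1],
  [0, 0, 0, -0.145, 1],
  [0, 0, 0, -0.145, 1],
])

```text
t: 17.65
ee_pos: [502.5, -113.0, 287.4]
orientation: [-1.354, -2.832, 0.001]
ft_force: [0.2, -0.3, 1.1]
width: 88.0
```

send_rows([
  [0, 0, 0, -0.145, 1],
  [0, 0, 0, -0.145, 1],
  [0, 0, 0, -0.145, 1],
  [0, 0, 0, -0.145, 1],
  [0, 0, 0, -0.145, 1],
])

```text
t: 18.15
ee_pos: [502.4, -113.5, 287.4]
orientation: [-0.263, -3.127, -0.001]
ft_force: [0.0, -0.3, 0.1]
width: 88.0
```

send_rows([
  [0, 0, 0, -0.119, 1],
  [0, 0, 0, 0, 1],
])

```text
t: 18.35
ee_pos: [502.5, -113.5, 287.5]
orientation: [-0.084, -3.138, -0.001]
ft_force: [-0.6, 0.3, -0.2]
width: 87.9
```

```bash
python3 - <<'E'
from h import *
plan(510,-108.5,185.5,86.85)
print(pose()[0]["qpos"])
E
```

```text
t 18.35 pos [ 502.5 -113.5  287.5] yaw 86.92 tilt 0.17 w 87.9 F [-0.6  0.3 -0.2]
shift [-0.0075  0.0054  0.102 ] turn 0.0012
shift in turned axes [-0.0075  0.0054  0.102 ]
[-2.45311918e-01  2.83414991e-01  1.88206007e+00 -3.85296945e-05
  9.79082085e-01 -1.76225964e+00]
```

send_rows([
  [-0.0075, 0.0055, 0, 0, 1],
  [0, 0, 0.03, 0, 1],
  [0, 0, 0.02, 0, 1],
  [0, 0, 0, 0, 1],
  [0, 0, 0, 0, 1],
])

```text
t: 18.85
ee_pos: [511.2, -108.4, 239.0]
orientation: [-0.088, -3.139, -0.0]
ft_force: [0.1, -0.4, -0.0]
width: 87.6
```

```bash
python3 - <<'E'
from h import *
plan(510,-108.5,185.5,86.85)
d=get_image("wrist");cv2.imwrite("pics/wrist6.png",d["color"])
W=wcloud(d);hsv=cv2.cvtColor(d["color"],cv2.COLOR_BGR2HSV);H,S=hsv[...,0].astype(int),hsv[...,1]
P=W[(H>5)&(H<16)&(S>170)&(W[...,1]<0)&(W[...,2]>95)&(W[...,2]<140)]
print("orange",len(P),P.mean(0),np.percentile(P,[2,98],axis=0).round(1).tolist())
E
```

```text
t 18.85 pos [ 511.2 -108.4  239. ] yaw 86.78 tilt 0.06 w 87.6 F [ 0.1 -0.4 -0. ]
shift [ 0.0011 -0.0002  0.0535] turn -0.0011
shift in turned axes [ 0.0011 -0.0002  0.0535]
orange 888 [ 506.76295556 -107.9668856   126.34773021] [[503.1, -120.3, 104.4], [514.6, -96.7, 131.7]]
```

View pics/wrist6.png

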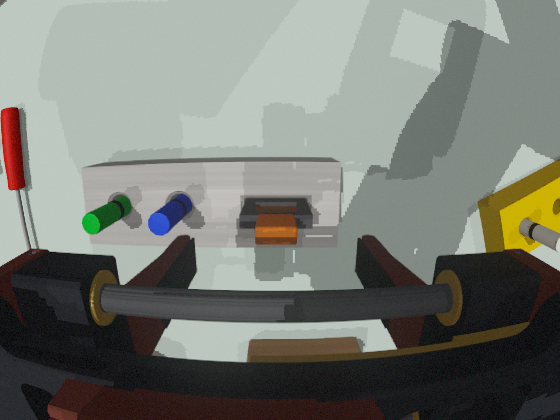

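send_rows([
  [0.0012, 0, 0.025, 0, 1],
  [0, 0, 0.018, 0, 1],
  [0, 0, 0.009, 0, 1],
  [0, 0, 0, 0, 1],
  [0, 0, 0, 0, 1],
])

```text
t: 19.4
ee_pos: [510.4, -108.7, 188.0]
orientation: [0.086, 3.139, -0.0]
ft_force: [0.1, -0.3, -0.3]
width: 87.6
```

send_rows([
  [0, 0, 0, 0, -1],
  [0, 0, 0, 0, -1],
  [0, 0, 0, 0, -1],
  [0, 0, 0, 0, -1],
  [0, 0, 0, 0, -1],
])

```text
t: 19.9
ee_pos: [509.8, -108.5, 187.3]
orientation: [0.086, 3.14, -0.0]
ft_force: [-0.2, 0.6, 0.4]
width: 51.2
```

send_rows([
  [0, 0, 0, 0, -1],
  [0, 0, 0, 0, -1],
  [0, 0, 0, 0, -1],
  [0, 0, 0, 0, -1],
  [0, 0, 0, 0, -1],
])

```text
t: 20.4
ee_pos: [509.7, -108.5, 187.1]
orientation: [-0.086, -3.14, -0.0]
ft_force: [0.2, 0.6, -0.6]
width: 26.0
```

send_rows([
  [0, 0, 0, 0, -1],
  [0, 0, -0.01, 0, -1],
  [0, 0, -0.015, 0, -1],
  [0, 0, -0.02, 0, -1],
  [0, 0, -0.02, 0, -1],
])

```text
t: 20.9
ee_pos: [509.6, -108.5, 253.3]
orientation: [-0.086, -3.14, -0.0]
ft_force: [0.6, 0.1, -1.5]
width: 25.3
```

send_rows([
  [0, 0, -0.03, 0, -1],
  [0, 0, -0.03, 0, -1],
  [0, 0, 0, 0, -1],
  [0, 0, 0, 0, -1],
  [0, 0, 0, 0, -1],
])

```text
t: 21.4
ee_pos: [509.0, -108.4, 311.3]
orientation: [-0.086, -3.139, -0.001]
ft_force: [-0.1, -0.4, -1.0]
width: 25.6
```

```bash
python3 - <<'E'
from h import *
plan(440,-92,181,86.85)
for n in ("side","wrist"): cv2.imwrite(f"pics/{n}7.png",get_image(n)["color"])
E
```

```text
t 21.4 pos [ 509.  -108.4  311.3] yaw 86.86 tilt 0.1 w 25.6 F [-0.1 -0.4 -1. ]
shift [0.0696 0.0125 0.1304] turn 0.0002
shift in turned axes [0.0696 0.0125 0.1304]
```

View pics/side7.png

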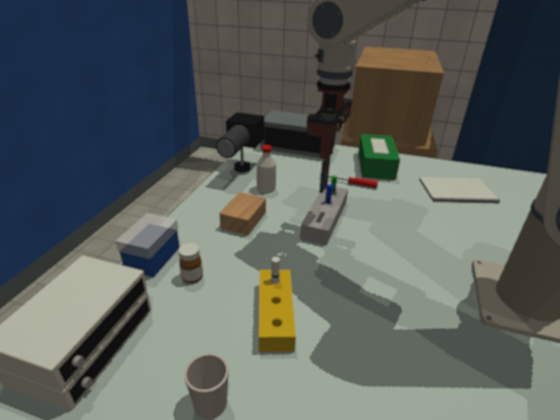

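View pics/wrist7.png

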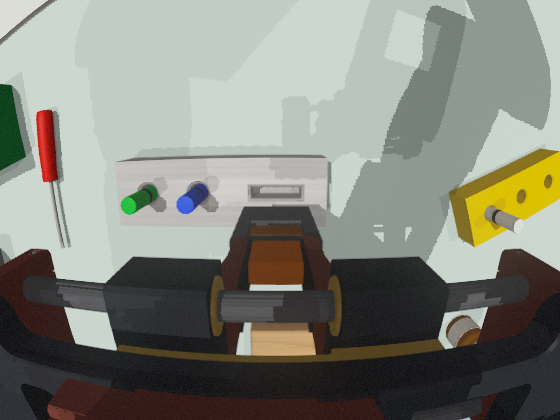

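send_rows([
  [0.035, 0.006, 0, 0, -1],
  [0.035, 0.006, 0, 0, -1],
  [0, 0, 0, 0, -1],
  [0, 0, 0.03, 0, -1],
  [0, 0, 0.03, 0, -1],
])

```text
t: 22.0
ee_pos: [441.5, -93.0, 251.9]
orientation: [0.086, 3.138, -0.001]
ft_force: [0.3, -0.3, -1.6]
width: 26.1
```

send_rows([
  [0, 0, 0.03, 0, -1],
  [0, 0, 0.025, 0, -1],
  [0, 0, 0.01, 0, -1],
  [0, 0, 0, 0, -1],
  [0, 0, 0, 0, -1],
])

```text
t: 22.5
ee_pos: [441.2, -92.9, 187.6]
orientation: [0.086, 3.14, -0.0]
ft_force: [0.5, 0.0, -1.0]
width: 25.9
```

```bash
python3 - <<'E'
from h import *
plan(532,-92,171,86.85)
for n in ("side","top"): cv2.imwrite(f"pics/{n}8.png",get_image(n)["color"])
E
```

```text
t 22.5 pos [441.2 -92.9 187.6] yaw 86.86 tilt 0.02 w 25.9 F [ 0.5  0.  -1. ]
shift [-0.0906  0.0059  0.0166] turn 0.0001
shift in turned axes [-0.0906  0.0059  0.0166]
```

View pics/side8.png

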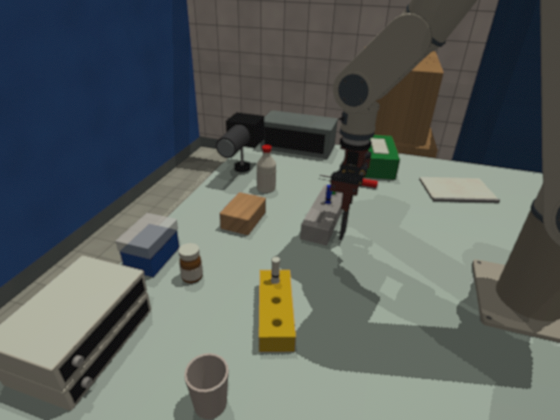

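send_rows([
  [-0.01, 0, 0, 0, -1],
  [-0.01, 0, 0, 0, -1],
  [-0.01, 0, 0, 0, -1],
  [-0.005, 0, 0, 0, -1],
  [0, 0, 0, 0, -1],
])

```text
t: 23.1
ee_pos: [475.8, -94.6, 187.0]
orientation: [-0.086, -3.14, -0.0]
ft_force: [-2.4, -0.7, 0.9]
width: 25.8
```

send_rows([
  [-0.005, 0, 0, 0, -1],
  [-0.005, 0, 0, 0, -1],
  [-0.005, 0, 0, 0, -1],
  [0, 0, 0, 0, -1],
])

```text
t: 23.5
ee_pos: [489.6, -95.3, 186.4]
orientation: [-0.086, -3.137, -0.001]
ft_force: [-4.0, -1.2, -3.2]
width: 25.4
```

```bash
python3 - <<'E'
from h import *
plan(532,-97.8,171,86.85)
d=get_image("side");cv2.imwrite(f"pics/side9.png",cv2.resize(d["color"][130:270,270:410],None,fx=4,fy=4))
E
```

```text
t 23.5 pos [489.6 -95.3 186.4] yaw 86.86 tilt 0.17 w 25.4 F [-4.  -1.2 -3.2]
shift [-0.0426 -0.0002  0.0152] turn 0.0002
shift in turned axes [-0.0426 -0.0002  0.0152]
```

View pics/side9.png

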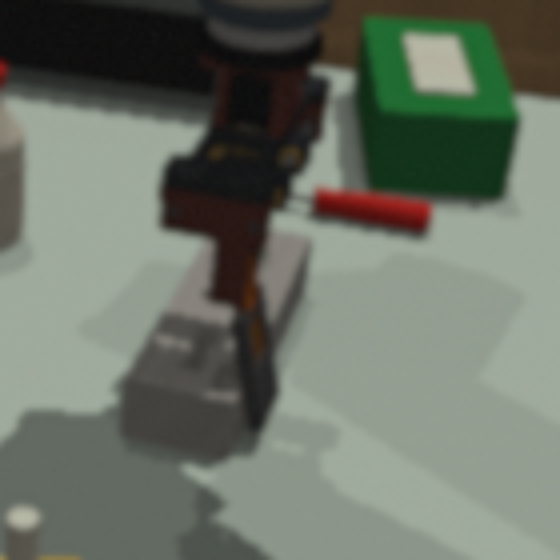

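Works: the plate pivots in the grip at about 4 N against the block's near edge. Continuing.

send_rows([
  [-0.006, 0, 0.002, 0, -1],
  [-0.006, 0, 0.002, 0, -1],
  [-0.006, 0, 0.002, 0, -1],
  [-0.006, 0, 0.002, 0, -1],
  [0, 0, 0, 0, -1],
])

```text
t: 24.05
ee_pos: [515.1, -96.8, 178.8]
orientation: [0.086, 3.14, 0.0]
ft_force: [-3.7, 0.0, -0.2]
width: 25.8
```

send_rows([
  [-0.006, 0, 0.002, 0, -1],
  [-0.006, 0, 0.002, 0, -1],
  [-0.006, 0, 0.002, 0, -1],
  [0, 0, 0, 0, -1],
  [0, 0, 0, 0, -1],
])

```text
t: 24.55
ee_pos: [533.3, -97.9, 173.5]
orientation: [0.086, 3.138, -0.0]
ft_force: [-1.0, 0.5, 1.1]
width: 25.5
```

```bash
python3 - <<'E'
from h import *
plan(532,-97.8,171,86.85)
d=get_image("side");cv2.imwrite(f"pics/side10.png",cv2.resize(d["color"][130:270,270:410],None,fx=4,fy=4))
E
```

```text
t 24.55 pos [533.3 -97.9 173.5] yaw 86.86 tilt 0.12 w 25.5 F [-1.   0.5  1.1]
shift [0.0013 0.     0.0025] turn 0.0003
shift in turned axes [0.0013 0.     0.0025]
```

View pics/side10.png

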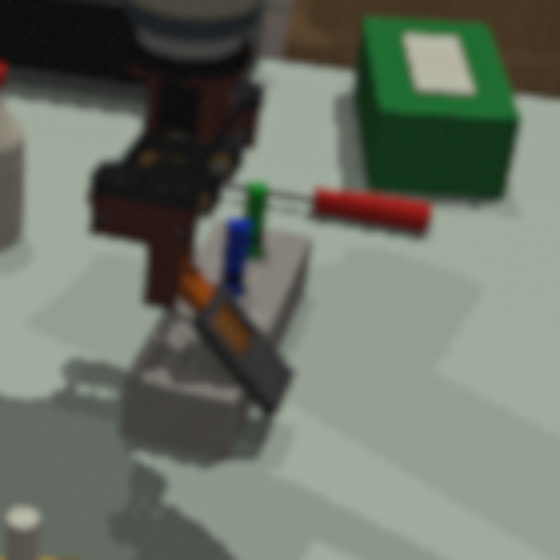

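send_rows([
  [0.005, 0, -0.006, 0, -1],
  [0.01, 0, -0.012, 0, -1],
  [0.01, 0, -0.025, 0, -1],
  [0.005, 0, -0.035, 0, -1],
  [0, 0, -0.035, 0, -1],
])

```text
t: 25.1
ee_pos: [501.6, -96.1, 287.7]
orientation: [0.086, 3.14, -0.0]
ft_force: [0.3, -0.7, -0.1]
width: 25.7
```

send_rows([
  [0, 0, -0.035, 0, -1],
  [0, 0, -0.025, 0, -1],
  [0, 0, -0.01, 0, -1],
  [0, 0, 0, 0, -1],
  [0, 0, 0, 0, -1],
])

```text
t: 25.6
ee_pos: [501.9, -96.1, 355.2]
orientation: [-0.086, -3.14, -0.0]
ft_force: [-0.1, 0.5, -2.2]
width: 25.5
```

```bash
python3 - <<'E'
from h import *
plan(532,-97.8,330,86.85)
o,R,cy=pose()
d=get_image("side");W=cloud(d);cv2.imwrite(f"pics/side11.png",d["color"])
hsv=cv2.cvtColor(d["color"],cv2.COLOR_BGR2HSV);H,S=hsv[...,0].astype(int),hsv[...,1]
g=o["ee_pos"]-[0,0,61]
near=(np.abs(W[...,0]-g[0]+40)<70)&(np.abs(W[...,1]-g[1])<35)&(W[...,2]>110)&(W[...,2]<g[2]+25)
P=W[near&(H>5)&(H<20)&(S>150)];print("orange/amber",len(P));
if len(P): print(np.percentile(P,[5,50,95],axis=0).round(0).tolist())
xa=np.array([np.cos(np.radians(cy-90)),np.sin(np.radians(cy-90)),0])
Q=W[near&(W[...,2]<g[2]-22)]
s=Q@xa; 
print(len(Q),np.percentile(Q,[2,50,98],axis=0).round(0).tolist())
A=np.c_[s-s.mean(),Q[:,2]-Q[:,2].mean()];w,V=np.linalg.eigh(A.T@A);v=V[:,1];print("lean from vertical",np.degrees(np.arctan2(abs(v[0]),abs(v[1]))),w)
for n,m in (("blue",(H>105)&(H<130)&(S>150)),("green",(H>45)&(H<80)&(S>150))):
    P=W[m&(W[...,0]>400)&(W[...,0]<600)&(W[...,1]>-330)&(W[...,1]<-100)];print(n,len(P),P.mean(0),np.percentile(P,[2,98],axis=0).round(1).tolist())
E
```

```text
t 25.6 pos [501.9 -96.1 355.2] yaw 86.85 tilt 0.05 w 25.5 F [-0.1  0.5 -2.2]
shift [-0.0302 -0.0001  0.0252] turn 0.0001
shift in turned axes [-0.0302 -0.0001  0.0252]
orange/amber 127
[[453.0, -107.0, 248.0], [482.0, -90.0, 284.0], [494.0, -80.0, 300.0]]
397 [[420.0, -117.0, 216.0], [447.0, -81.0, 243.0], [475.0, -65.0, 271.0]]
lean from vertical 44.15348696883238 [  3393.8012177  198180.05680766]
blue 68 [ 505.09161251 -188.89000157   81.5644791 ] [[499.7, -245.3, 51.8], [510.1, -182.1, 105.9]]
green 26 [ 502.57573716 -244.78746846   86.95680921] [[500.2, -249.6, 51.2], [506.2, -240.9, 105.1]]
```

View pics/side11.png

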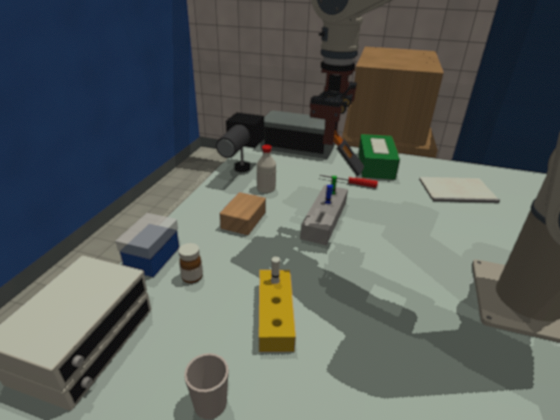

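send_rows([
  [0, 0, 0, 0, -1],
  [0, 0, 0, 0, -1],
  [0, 0, 0, 0, -1],
  [0, 0, 0, 0, -1],
  [0, 0, 0, 0, -1],
])

```text
t: 26.15
ee_pos: [502.5, -96.1, 356.0]
orientation: [-0.086, -3.14, -0.0]
ft_force: [-0.5, -0.7, -0.8]
width: 25.4
```

send_rows([
  [0, 0, 0, 0, -1],
  [0, 0, 0, 0, -1],
  [0, 0, 0, 0, -1],
  [0, 0, 0, 0, -1],
  [0, 0, 0, 0, -1],
])

```text
t: 26.65
ee_pos: [502.4, -96.2, 356.2]
orientation: [0.086, 3.14, -0.0]
ft_force: [0.5, 0.3, -1.3]
width: 25.9
```

```bash
python3 - <<'E'
from h import *
plan(502,-96.1,355,86.85)
o,R,cy=pose()
d=get_image("side");W=cloud(d)
g=o["ee_pos"]-[0,0,61]
near=(np.abs(W[...,0]-g[0]+40)<70)&(np.abs(W[...,1]-g[1])<35)&(W[...,2]>110)&(W[...,2]<g[2]-22)
xa=np.array([np.cos(np.radians(cy-90)),np.sin(np.radians(cy-90)),0])
Q=W[near];s=Q@xa
A=np.c_[s-s.mean(),Q[:,2]-Q[:,2].mean()];w,V=np.linalg.eigh(A.T@A);v=V[:,1];print(len(Q),"lean",np.degrees(np.arctan2(abs(v[0]),abs(v[1]))),o["qvel"].round(4))
hsv=cv2.cvtColor(d["color"],cv2.COLOR_BGR2HSV);H,S=hsv[...,0].astype(int),hsv[...,1]
w=(S<60)&(W[...,2]>60)&(W[...,1]>120)&(W[...,1]<280)&(W[...,0]>500)&(W[...,0]<600);print("white",W[w].mean(0).round(1))
ctrl.close_job()
E
```

```text
t 26.65 pos [502.4 -96.2 356.2] yaw 86.86 tilt 0.0 w 25.9 F [ 0.5  0.3 -1.3]
shift [0.0004 0.     0.0012] turn 0.0002
shift in turned axes [0.0004 0.     0.0012]
401 lean 44.114692228544925 [-0.0019  0.0015 -0.0002 -0.0018 -0.0018 -0.0007]
white [549.9 174.8  89.7]
the job is handed in; nothing more can be done
```

I've handed the job in at about 27 s. Both rods are home and released, and the film holder is held in the gripper, leaning about 44°.

- **Rods:** The green rod went into bore_a and the blue rod into bore_b. Both went in without noticeable force. The side camera shows both standing upright with their tops about 105 mm above the bench, which is full depth.
- **Film holder:** The tool can't tilt, so I gripped the orange tab by its sides and drew the holder out. I then swung the plate over in the grip by pushing it against the block's near top edge, which took about 4 N. After that I lifted it clear.
- **Last checks:** The lean measured 44.2° and then 44.1° a second later, so it is not slipping. The tab is about 285 mm above the bench, the plate is well clear of the block and rack, and the arm is still. I judged the direction of the upward face from the side pictures, which show the amber window tilted obliquely upwards.
- **Everything else:** The white rod looks unmoved in the rack. I did not measure the bystanders afterwards, but none were touched and they look unchanged in the pictures.

No check failed. The only disagreement was 1–3 mm between cameras on the block and bore positions, which the bore chamfers could absorb.

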